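# Shelve the thick file and close the sliding bookend

### The arm

A 6-joint arm with a two-finger parallel gripper is mounted at the origin on the work surface. World frame = base frame: x ahead of the robot, y to its left, z up, the work surface at z = 0. Lengths are in m, angles in rad, forces in N, time in s.
With the tool pointing down it reaches from about 0.25 to 0.725 m from the base axis. Payload 4 kg.
Tool frame: the origin (TCP) lies at the very end of the fingers, on their centre line; the grasp point (between the pads) lies 19 mm behind it (env.grip_point_offset is the distance from the TCP to the grasp point, in m); z points along the fingers, y is the direction in which the jaws open and shut (so a half turn about z gives the same grasp; the last joint's range is limited). The gripper opens to 85 mm and grips with 20 to 120 N. Pads are 22 mm wide; open, the fingers measure 114 mm over their backs; the gripper's body (76 mm by 85 mm) begins 54 mm behind the grasp point. The pads swing forward as they close: fully open they stand 13 mm farther back than shut.
Start: joints at [1.212, 0.241, 0.005, 1.335, 0, 1.571], TCP at [0.176, 0.468, 0.231] pointing down, gripper open.
Joint ranges: [-2.72, 2.72], [-1.05, 1.87], [-1.09, 1.28], [-1.99, 2.15], [-1.42, 1.44], [-3.14, 3.14]. Speed limits (rad/s): [2.79, 2.79, 3.14, 3.14, 3.14, 3.14].

### API

Orientations are given as a rotation vector (axis times angle).
In Python, from workcell import env gives the robot as it stands. The module is installed in compiled form; this text tells all that it offers.
- The arm moves only by the tool step_arm, never from a script. Its argument "rows" is a list of rows, each an object of numbers: "claw": the opening in per cent of the stroke, from 0 (shut) to 100 (fully open); "dx", "dy", "dz": the shift along the tool's x, y, z in mm; "twist": the turn about the tool's z in rad. In form: [{"claw": .., "dx": .., "dy": .., "dz": .., "twist": ..}, ...]. A call has 1 to 10 rows; each row is the pose to reach, as a shift and turn from the pose commanded when the call began, along the tool's axes at that moment; what a row does not reach only later rows make up. A row lasts 1/10 s, in which the tool goes at most 50 mm and 8.59 degrees, less where a joint would pass 70% of its speed; a pose out of reach is approached as far as the arm can. A call with a gripper value outside its range is refused whole. The fingers move at their own pace and stop on an object; the grip force is fixed at half the most. Time passes only in rows, so rows that repeat a pose let the fingers close. It gives the time, the measured TCP pose, the force and the opening at its end, in the units of the state.
- env.state(): the state, without advancing time (a new reading comes with each control period).
- env.snapshot(name): name is "side" or "top" or "wrist"; returns (picture, depth): 400x640x3 uint8, red, green, blue; 400x640 float32, m along the optical axis (not along the pixel's ray), 0 where there is no reading.
- env.camera_info(name): a dict with "K" (3x3 intrinsics, pixels), "cam_to_world" (4x4, takes a point from camera to world coordinates). Camera axes: x right, y up, looking along -z (the intrinsics and any distortion apply to the point x, -y, -z); pixel columns grow to the right and rows downward; lengths in m; the calibration is good to about 2 mm. A picture is of the moment at which its call begins: read the wrist's pose just before it. camera_info takes no time and is no camera call; for the wrist camera it gives the pose at the moment of the call.
- env.close_job(): hands the job in, once; it reports no verdict.
The state is a dict: "clock": time; "joint_pos": joint angles; "qd": joint speeds; "joint_efforts": joint torques, N m; "tool_pos": TCP position; "tcp_rot": TCP orientation; "contact_force": force on the tool from outside, world axes, zero at the start; "torque": the same for the moment, N m; "grip_width": finger opening in m.
Only numpy, scipy, OpenCV 4.12 (cv2) and the standard library are available. Lean on these libraries where they do the work, as an engineer would, in place of code of your own. Each camera call takes 0.05 s, during which the arm holds its last target.

### The job

Put the thicker of the two loose black files away in the desk rack: draw the sliding bookend back to make room, stand the file upright on the rack between the short binder and the bookend, squarely, fully on the rack's floor and with its spine facing the same way as the binder's, then slide the bookend up until the whole row is held snugly together with no gaps. Do not drop the file or knock anything over, and leave the slim file, the pen pot and the stapler where they are.

Things in the scene. Friction and masses are not known exactly. Their poses are not given: they have to be found in the camera images.
- rack: Fixed desk rack. Grey base 190 (x) x 315 (y) x 12 mm, spanning y -141 to +174 mm; steel end plate 150 mm wide, top 142 mm above desk, inner face at y = -130 mm. Origin: on the desk under the base, mid-depth. x: across the depth (spines face -x); y: along the track from end plate to bookend; z up. Rack floor at z = 12 mm.
- bookend (a joint): Position in m of the sliding bookend along the rack's +y, 0 to 0.13 (end stops). The clear opening between the end plate and the bookend's face is 55 mm + this value; the face is at rack y = -75 mm + this value. Larger is farther open. It slides with about 3 N of friction plus 4 N per m/s, has no spring and stays where it is left.
- bookend_handle (a point): Top centre of the bookend's upright black handle (162 mm above desk); axes as the rack's. Handle block 30 x 30 x 50 mm high, below this point, on a 22 mm square stem, 75 mm in +y from the bookend's face, mid-depth, so at rack x = 0, y = joint value. Bookend plate: 140 mm wide (x), 6 mm thick, top 131 mm above desk; 54 mm free between plate and handle. Foot 85 x 96 x 8 mm.
- row_binder: Loose short black binder already standing in the rack against (within about 3 mm of) the end plate: 150 (x, depth) x 50 (y, thickness) x 140 mm (z, height), about 0.5 kg. Origin: centre of its underside. Its spine, with a white label and a ring, is its -x face.
- thick_file: The file to shelve: black, standing loose on the desk, 150 (x, depth) x 45 (y, thickness) x 190 mm (z, height), 0.3 to 0.65 kg. Origin: centre of its underside. Spine with a blank white label and a ring on its -x face. It can stand on the left or on the right of the rack.
- thick_file_spine (a point): Middle of the thick file's spine face, 75 mm in -x from its centre and 95 mm up.
- slim_file: Bystander: black file of the same depth and height but only 25 mm thick (150 x 25 x 190 mm), standing loose on the other side of the rack. Origin: centre of its underside. Leave it alone.
- pen_pot: Bystander: grey pen pot, 80 mm across and 100 mm high, with pens up to 150 mm high. Origin: centre of its underside.
- stapler: Bystander: desk stapler, 145 (x) x 36 (y) mm, 65 mm high. Origin: centre of its underside.

How it is judged:
By the outcome, as a careful person would: the job done as asked, in the order asked, and still so for the second after the job is handed in, with the robot touching nothing.
It also fails if it takes over 70 s, if anything falls off the work surface, if the arm or the gripper's body presses on something with over 40 N, if the wrist force passes 120 N, or if a joint passes its speed limit or range.

## Working session

There is one attempt and no reset: what is moved stays moved. The work goes in short steps, Python scripts to look and compute and a tool call to move; the robot and the scene stay as the last step left them, time stands still between calls to the robot, and variables do not carry over. Pictures are saved under pics/ and viewed, and the job is handed in when it is done.

Besides the shell and the picture viewer there is one more tool, called as name([rows], argument=value, ...), one row to a line, values as JSON. step_arm: Moves the arm, as the interface text tells. Its arguments: {"type":"object","properties":{"rows":{"type":"array"}},"required":["rows"]}

```bash
mkdir -p pics
cat > h.py <<'E'
from workcell import env
import numpy as np, cv2
def snap(n,f):
    p,d=env.snapshot(n); cv2.imwrite('pics/'+f+'.png',p[:,:,::-1]); np.save('pics/'+f+'_d.npy',d); 
    return p,d
def pts(n,d,T=None):
    c=env.camera_info(n);K=np.array(c['K']);T=np.array(c['cam_to_world'])
    v,u=np.mgrid[0:400,0:640]
    x=(u-K[0,2])/K[0,0]*d; y=(v-K[1,2])/K[1,1]*d
    P=np.stack([x,-y,-d,np.ones_like(d)],-1)@T.T
    return P[...,:3]
E
python3 - <<'E'
from h import *
s=env.state();print({k:np.round(v,3).tolist() for k,v in s.items()})
for n in('side','top','wrist'):
    c=env.camera_info(n);print(n,{k:np.round(v,3).tolist() for k,v in c.items()})
for n in('side','top'):
    p,d=snap(n,n+'0'); np.save('pics/'+n+'0_p.npy',pts(n,d))
E
```

```text
{'clock': 0.0, 'joint_pos': [1.212, 0.241, 0.004, 1.335, -0.0, 1.571], 'qd': [0.0, 0.002, 0.001, -0.0, -0.001, 0.002], 'joint_efforts': [0.0, -37.231, 25.241, 0.017, 0.0, 0.0], 'tool_pos': [0.175, 0.468, 0.23], 'tcp_rot': [-0.561, -3.091, 0.003], 'contact_force': [0.217, 0.345, 0.09], 'torque': [-0.017, 0.007, 0.026], 'grip_width': 0.085}
side {'K': [[416.223, 0.0, 317.469], [0.0, 416.223, 200.794], [0.0, 0.0, 1.0]], 'cam_to_world': [[0.335, 0.727, -0.6, -0.006], [-0.942, 0.255, -0.217, -0.193], [-0.004, 0.637, 0.771, 0.862], [0.0, 0.0, 0.0, 1.0]]}
top {'K': [[403.498, 0.0, 322.267], [0.0, 403.498, 200.176], [0.0, 0.0, 1.0]], 'cam_to_world': [[0.019, 0.99, -0.138, 0.417], [-1.0, 0.016, -0.019, -0.002], [-0.016, 0.138, 0.99, 1.203], [0.0, 0.0, 0.0, 1.0]]}
wrist {'K': [[282.585, 0.0, 315.402], [0.0, 282.585, 198.474], [0.0, 0.0, 1.0]], 'cam_to_world': [[0.352, -0.897, -0.268, 0.107], [0.936, 0.337, 0.103, 0.494], [-0.002, -0.287, 0.958, 0.373], [0.0, 0.0, 0.0, 1.0]]}
```

View pics/side0.png

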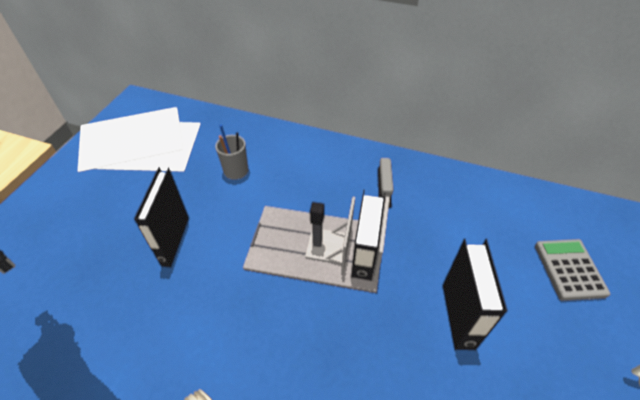

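View pics/top0.png

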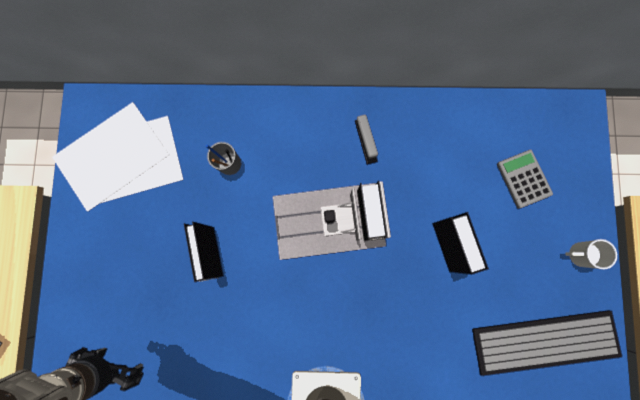

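The top view shows the thick file right of the rack at about (460,243), and the slim file on the left at about (205,250). The rack is at (330,222), with its handle at (330,216). Next I'll measure them with depth.

Run:
```python
from h import *
P=np.load('pics/top0_p.npy');S=np.load('pics/side0_p.npy')
def rect(A,lab):
    if len(A)<10: print(lab,len(A));return
    r=cv2.minAreaRect((A[:,:2]*1000).astype(np.float32)); print(lab,len(A),np.round(r[0],1),np.round(r[1],1),round(r[2],1),'z',np.round(np.percentile(A[:,2],[5,50,95]),4))
for nm,Q in(('top',P),('side',S)):
    z=Q[...,2];x=Q[...,0];y=Q[...,1]
    b=(x>.15)&(x<.75)&(abs(y)<.6)
    for lo,hi in((.18,.2),(.155,.17),(.136,.149),(.12,.135),(.008,.017),(.04,.07)):
        m=((z>lo)&(z<hi)&b).astype(np.uint8)
        n,L,st,c=cv2.connectedComponentsWithStats(m)
        for i in range(1,n):
            if st[i,4]>25: print(nm,lo,c[i].round());rect(Q[L==i],'')
```

```text
top 0.18 [470. 245.]
 450 [ 457.9 -350.4] [149.5  47.3] 18.7 z [0.1803 0.1862 0.1919]
top 0.18 [194. 253.]
 395 [423.2 337.1] [148.4  26.6] 14.4 z [0.1803 0.187  0.1923]
top 0.155 [330. 216.]
 128 [522.9  -1.6] [28.9 28.8] 2.5 z [0.1576 0.1616 0.1642]
top 0.155 [458. 246.]
 113 [ 450.7 -329.2] [149.6   2.7] 18.6 z [0.1556 0.1622 0.1685]
top 0.155 [202. 251.]
 107 [426.4 325.5] [150.5   7.9] 11.7 z [0.1564 0.1626 0.1692]
top 0.136 [375. 211.]
 1046 [ 540.  -121.8] [147.9  60.6] 8.0 z [0.1379 0.1414 0.1451]
top 0.136 [455. 247.]
 91 [ 451.3 -329.2] [146.7   2.8] 18.5 z [0.137  0.1426 0.1482]
top 0.136 [204. 248.]
 74 [435.1 327.7] [131.1   2.7] 13.6 z [0.1369 0.1428 0.1486]
top 0.12 [356. 213.]
 129 [532.9 -72.6] [137.9   6.1] 8.2 z [0.1246 0.1303 0.1339]
top 0.12 [454. 246.]
 95 [ 451.5 -328.9] [147.8   3.1] 18.7 z [0.1211 0.1285 0.1346]
top 0.12 [204. 241.]
 59 [452.2 332.2] [92.7  2.2] 14.0 z [0.1214 0.1285 0.1345]
top 0.12 [209. 270.]
 32 [377.8 313.2] [50.3  4.2] 10.6 z [0.1217 0.1273 0.1344]
top 0.008 [369. 157.]
 76 [ 725.9 -119.5] [57.5 32.9] 18.1 z [0.0083 0.01   0.0138]
top 0
[... 3104 characters left out ...]
2] 78.6 z [0.0418 0.058  0.0687]
side 0.04 [234. 164.]
 205 [676.4 294.8] [36.8 75.9] 36.5 z [0.0413 0.0554 0.0681]
side 0.04 [386. 186.]
 181 [ 728.8 -117.8] [46.1 28.7] 15.3 z [0.0479 0.0607 0.0646]
side 0.04 [171. 235.]
 389 [426.8 328.3] [155.5  26.2] 5.4 z [0.0413 0.0549 0.0684]
side 0.04 [342. 226.]
 34 [568.4 -45.1] [ 6.5 23.1] 5.9 z [0.0417 0.0551 0.0666]
side 0.04 [317. 238.]
 78 [518.2  -4.4] [13.9 27.7] 47.1 z [0.042  0.0561 0.0687]
side 0.04 [337. 252.]
 39 [493.2 -57.5] [ 6.1 25. ] 9.6 z [0.0418 0.0557 0.0677]
side 0.04 [364. 270.]
 195 [ 469.  -130.4] [22.  56.7] 26.3 z [0.0421 0.0551 0.0684]
side 0.04 [459. 316.]
 475 [ 447.6 -330.4] [157.4  43.9] 34.6 z [0.042  0.0551 0.069 ]
```

```bash
cat >> h.py <<'E'
from scipy.spatial.transform import Rotation as R
import sys
TH=np.radians(8.3); O=np.array([525.2,-14.2])
def rk(x,y): # rack->world mm
    return O+np.array([x*np.cos(TH)-y*np.sin(TH), x*np.sin(TH)+y*np.cos(TH)])
def plan(xy,z,yaw_y):
    """target TCP mm; yaw_y deg = world heading of tool y (mod 180)"""
    s=env.state();M=R.from_rotvec(s['tcp_rot']).as_matrix();p=np.array(s['tool_pos'])*1000
    d=M.T@(np.array([xy[0],xy[1],z])-p)
    cur=np.degrees(np.arctan2(M[1,1],M[0,1])); dl=(yaw_y-cur+90)%180-90
    print('t',s['clock'],'pos',p.round(1),'ycur',round(cur,1),'tilt',M[:,2].round(3),'j6',round(s['joint_pos'][5],2),'F',np.round(s['contact_force'],1),'w',s['grip_width'])
    print('target',np.round(xy,1),z,'-> d',d.round(1),'twist',round(-np.radians(dl),3))
E
python3 -c "
from h import *
plan(rk(0,13.7),230,98.3)"
```

```text
t 0.1 pos [175.4 467.6 230.5] ycur 69.4 tilt [-0.001 -0.002 -1.   ] j6 1.57 F [-0.4 -0.2  0.4] w 0.08511926972430084
target [523.2  -0.6] 230 -> d [-490.1 -316.3    1.1] twist -0.504
```

step_arm([
  {"claw": 100,"dx": -25,"dy": -16,"dz": -10,"twist": -0.05},
  {"claw": 100,"dx": -60,"dy": -39,"dz": -10,"twist": -0.1},
  {"claw": 100,"dx": -98,"dy": -63,"dz": -10,"twist": -0.15},
  {"claw": 100,"dx": -137,"dy": -88,"dz": -10,"twist": -0.2},
  {"claw": 100,"dx": -176,"dy": -114,"dz": -10,"twist": -0.25},
  {"claw": 100,"dx": -215,"dy": -139,"dz": -10,"twist": -0.3},
  {"claw": 100,"dx": -254,"dy": -164,"dz": -10,"twist": -0.35},
  {"claw": 100,"dx": -293,"dy": -189,"dz": -10,"twist": -0.4},
  {"claw": 100,"dx": -332,"dy": -214,"dz": -10,"twist": -0.45},
  {"claw": 100,"dx": -371,"dy": -240,"dz": -10,"twist": -0.504},
])

```text
clock: 1.1
tool_pos: [0.4393, 0.1114, 0.241]
tcp_rot: [0.231, -3.133, -0.0]
contact_force: [1.4, 0.2, 0.0]
grip_width: 0.0854
```

```bash
python3 -c "
from h import *
plan(rk(0,13.7),230,98.3)"
```

```text
t 1.1 pos [439.3 111.4 241. ] ycur 98.4 tilt [-0.  0. -1.] j6 0.1 F [1.4 0.2 0. ] w 0.08543148719583549
target [523.2  -0.6] 230 -> d [ -66.6 -123.2   11. ] twist 0.002
```

step_arm([
  {"claw": 100,"dx": -20,"dy": -37,"dz": 0,"twist": 0},
  {"claw": 100,"dx": -40,"dy": -74,"dz": 0,"twist": 0},
  {"claw": 100,"dx": -60,"dy": -111,"dz": 0,"twist": 0},
  {"claw": 100,"dx": -67,"dy": -123,"dz": 0,"twist": 0},
  {"claw": 100,"dx": -67,"dy": -123,"dz": 0,"twist": 0},
  {"claw": 100,"dx": -67,"dy": -123,"dz": 0,"twist": 0},
])

```text
clock: 1.7
tool_pos: [0.522, 0.0016, 0.2408]
tcp_rot: [0.228, -3.132, -0.001]
contact_force: [-0.1, -0.4, -0.5]
grip_width: 0.0854
```

Run:
```python
from h import *
plan(rk(0,13.7),128,98.3)
p,d=snap('wrist','w1');P=pts('wrist',d)
z=P[...,2]
for lo,hi in((.156,.168),(.125,.136),(.138,.147),(.149,.155)):
    m=((z>lo)&(z<hi)&(P[...,0]>.3)).astype(np.uint8)
    n,L,st,c=cv2.connectedComponentsWithStats(m)
    for i in range(1,n):
        if st[i,4]>150:
            A=P[L==i];r=cv2.minAreaRect((A[:,:2]*1000).astype(np.float32));print(lo,c[i].round(),st[i,4],np.round(r[0],1),np.round(r[1],1),round(r[2],1),A[:,2].mean())
```

```text
t 1.7 pos [522.    1.6 240.8] ycur 98.3 tilt [-0.002  0.001 -1.   ] j6 -0.14 F [-0.1 -0.4 -0.5] w 0.08542676641189002
target [523.2  -0.6] 128 -> d [ -1.1  -2.5 112.8] twist 0.0
0.156 [311. 206.] 1181 [523.   -0.7] [28.5 29.9] 8.2 0.16128409452436201
0.125 [212. 181.] 579 [526.6 -92.8] [122.4   1.7] 8.2 0.1306164370745452
0.125 [235. 190.] 1093 [534.3 -71.7] [138.9   6.6] 8.3 0.13017032944710116
0.138 [143. 190.] 582 [ 544.8 -148.8] [147.5   8.1] 6.7 0.14208754522857384
0.138 [207. 181.] 516 [523.6 -93.1] [116.6   1.6] 8.3 0.1425844527667351
0.138 [176. 193.] 6848 [ 545.3 -117.9] [146.4  41.1] 8.5 0.1414200945718125
0.149 [170. 184.] 1866 [ 543.2 -115.6] [149.2  51.4] 8.3 0.15167770657883925
```

View pics/w1.png

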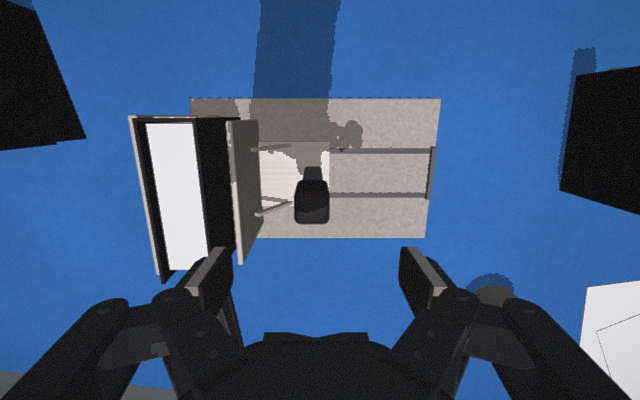

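The wrist view shows the handle block at (311,206), which matches the plan at world (523,-0.7). The binder's centre is at rack (3,-103). I'll descend and grip.

step_arm([
  {"claw": 100,"dx": -1,"dy": -2,"dz": 30,"twist": 0},
  {"claw": 100,"dx": -1,"dy": -2,"dz": 60,"twist": 0},
  {"claw": 100,"dx": -1,"dy": -2,"dz": 90,"twist": 0},
  {"claw": 100,"dx": -1,"dy": -2,"dz": 112,"twist": 0},
  {"claw": 100,"dx": -1,"dy": -2,"dz": 112,"twist": 0},
  {"claw": 0,"dx": -1,"dy": -2,"dz": 112,"twist": 0},
  {"claw": 0,"dx": -1,"dy": -2,"dz": 112,"twist": 0},
  {"claw": 0,"dx": -1,"dy": -2,"dz": 112,"twist": 0},
  {"claw": 0,"dx": -1,"dy": -2,"dz": 112,"twist": 0},
  {"claw": 0,"dx": -1,"dy": -2,"dz": 112,"twist": 0},
])

```text
clock: 2.75
tool_pos: [0.525, -0.0007, 0.1309]
tcp_rot: [-0.228, 3.131, -0.0]
contact_force: [-1.3, 0.2, 5.3]
grip_width: 0.0293
```

```bash
python3 -c "
from h import *
plan(rk(0,100),128,98.3)"
```

```text
t 2.75 pos [525.   -0.7 130.9] ycur 98.3 tilt [ 0.003  0.    -1.   ] j6 -0.15 F [-1.3  0.2  5.3] w 0.029268821696985144
target [510.8  84.8] 128 -> d [ 1.7 86.6  2.8] twist 0.0
```

step_arm([
  {"claw": 0,"dx": 0,"dy": 8,"dz": 0,"twist": 0},
  {"claw": 0,"dx": 0,"dy": 20,"dz": 0,"twist": 0},
  {"claw": 0,"dx": 0,"dy": 34,"dz": 0,"twist": 0},
  {"claw": 0,"dx": 0,"dy": 48,"dz": 0,"twist": 0},
  {"claw": 0,"dx": 0,"dy": 62,"dz": 0,"twist": 0},
  {"claw": 0,"dx": 0,"dy": 76,"dz": 0,"twist": 0},
  {"claw": 0,"dx": 0,"dy": 86,"dz": 0,"twist": 0},
  {"claw": 0,"dx": 0,"dy": 92,"dz": 0,"twist": 0},
  {"claw": 0,"dx": 0,"dy": 92,"dz": 0,"twist": 0},
  {"claw": 0,"dx": 0,"dy": 92,"dz": 0,"twist": 0},
])

```text
clock: 3.75
tool_pos: [0.5116, 0.091, 0.1309]
tcp_rot: [-0.228, 3.131, 0.002]
contact_force: [-1.1, 2.4, 6.6]
grip_width: 0.0292
```

step_arm([
  {"claw": 100,"dx": 0,"dy": 0,"dz": 0,"twist": 0},
  {"claw": 100,"dx": 0,"dy": 0,"dz": 0,"twist": 0},
  {"claw": 100,"dx": 0,"dy": 0,"dz": 0,"twist": 0},
  {"claw": 100,"dx": 0,"dy": 0,"dz": 0,"twist": 0},
  {"claw": 100,"dx": 0,"dy": 0,"dz": -40,"twist": 0},
  {"claw": 100,"dx": 0,"dy": 0,"dz": -80,"twist": 0},
  {"claw": 100,"dx": 0,"dy": 0,"dz": -120,"twist": 0},
  {"claw": 100,"dx": 0,"dy": 0,"dz": -130,"twist": 0},
  {"claw": 100,"dx": 0,"dy": 0,"dz": -130,"twist": 0},
])

```text
clock: 4.65
tool_pos: [0.512, 0.0905, 0.2613]
tcp_rot: [-0.227, 3.129, 0.001]
contact_force: [-0.2, 0.6, -0.1]
grip_width: 0.0855
```

Run:
```python
from h import *
p,d=snap('wrist','w2');P=pts('wrist',d)
z=P[...,2]
for lo,hi in((.156,.168),(.125,.136),(.149,.155)):
    m=((z>lo)&(z<hi)&(P[...,0]>.3)).astype(np.uint8)
    n,L,st,c=cv2.connectedComponentsWithStats(m)
    for i in range(1,n):
        if st[i,4]>150:
            A=P[L==i];r=cv2.minAreaRect((A[:,:2]*1000).astype(np.float32));print(lo,c[i].round(),st[i,4],np.round(r[0],1),np.round(r[1],1),round(r[2],1),A[:,2].mean())
print(rk(0,100))
plan([458.8,-349.1],260,108.5)
```

```text
0.156 [611. 132.] 2685 [426.4 325.7] [151.1   7. ] 12.8 0.16216739134843397
0.156 [316. 196.] 948 [508.5  90.8] [28.1 29.1] 8.9 0.15924115408301162
0.125 [577. 131.] 1715 [426.2 325.6] [151.1   6.3] 12.7 0.13057698325623593
0.125 [129. 184.] 1123 [538.1 -91.7] [149.9   3.2] 8.1 0.13059209726703638
0.125 [244. 182.] 872 [519.3  19.9] [139.4   6.6] 8.1 0.12834751922463278
0.149 [599. 132.] 1167 [426.1 325.5] [150.7   6.2] 12.8 0.15205823665781193
0.149 [ 85. 177.] 1383 [ 541.4 -116. ] [149.6  52.6] 8.1 0.14998074392907756
[510.7643799   84.75257891]
t 4.7 pos [510.9  90.3 259.2] ycur 98.3 tilt [ 0.001  0.    -1.   ] j6 0.03 F [-0.6 -0.9 -0.5] w 0.08548115151413457
target [ 458.8 -349.1] 260 -> d [ 115.1 -427.3   -0.9] twist -0.178
```

The bookend is open to about 0.106. Next I'll move above the thick file.

step_arm([
  {"claw": 100,"dx": 9,"dy": -33,"dz": 0,"twist": -0.02},
  {"claw": 100,"dx": 21,"dy": -78,"dz": 0,"twist": -0.04},
  {"claw": 100,"dx": 33,"dy": -123,"dz": 0,"twist": -0.06},
  {"claw": 100,"dx": 45,"dy": -168,"dz": 0,"twist": -0.08},
  {"claw": 100,"dx": 57,"dy": -213,"dz": 0,"twist": -0.1},
  {"claw": 100,"dx": 69,"dy": -258,"dz": 0,"twist": -0.12},
  {"claw": 100,"dx": 81,"dy": -303,"dz": 0,"twist": -0.14},
  {"claw": 100,"dx": 93,"dy": -348,"dz": 0,"twist": -0.16},
  {"claw": 100,"dx": 105,"dy": -390,"dz": 0,"twist": -0.178},
  {"claw": 100,"dx": 115,"dy": -427,"dz": 0,"twist": -0.178},
])

```text
clock: 5.7
tool_pos: [0.457, -0.3503, 0.2562]
tcp_rot: [0.503, -3.097, -0.006]
contact_force: [0.9, 0.7, 0.0]
grip_width: 0.0853
```

step_arm([
  {"claw": 100,"dx": 0,"dy": 0,"dz": 0,"twist": 0},
  {"claw": 100,"dx": 0,"dy": 0,"dz": 0,"twist": 0},
])

```text
clock: 5.9
tool_pos: [0.4574, -0.3489, 0.2563]
tcp_rot: [0.502, -3.098, -0.006]
contact_force: [-0.3, 0.1, 0.2]
grip_width: 0.0857
```

Run:
```python
from h import *
p,d=snap('wrist','w3');P=pts('wrist',d)
z=P[...,2]
for lo,hi in((.17,.2),(.183,.195),):
    m=((z>lo)&(z<hi)&(P[...,0]>.3)).astype(np.uint8)
    n,L,st,c=cv2.connectedComponentsWithStats(m)
    for i in range(1,n):
        if st[i,4]>150:
            A=P[L==i];r=cv2.minAreaRect((A[:,:2]*1000).astype(np.float32));print(lo,c[i].round(),st[i,4],np.round(r[0],1),np.round(r[1],1),round(r[2],1),A[:,2].mean())
plan([458.8,-349.1],150,108.5)
```

```text
0.17 [312. 196.] 9655 [ 460.  -349.3] [150.3  45.1] 18.5 0.18152205956888776
0.183 [312. 191.] 1975 [ 460.  -349.3] [150.3  45.1] 18.5 0.18993914689680566
t 5.95 pos [ 457.8 -348.1  257. ] ycur 108.5 tilt [-0.003  0.003 -1.   ] j6 -0.97 F [ 0.2  0.  -0. ] w 0.08537548636167475
target [ 458.8 -349.1] 150 -> d [ -0.8  -1.7 107. ] twist -0.0
```

View pics/w3.png

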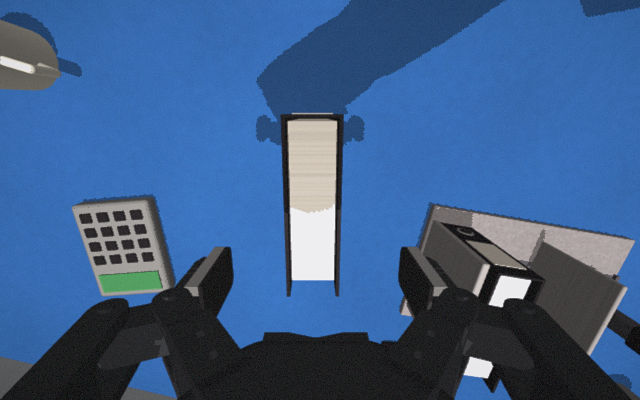

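The wrist view shows the thick file centred at (312,196): 45 mm wide, 18.5° yaw, world centre (460,-349). I'll descend and grip it.

step_arm([
  {"claw": 100,"dx": -2,"dy": -2,"dz": 30,"twist": 0},
  {"claw": 100,"dx": -2,"dy": -2,"dz": 60,"twist": 0},
  {"claw": 100,"dx": -2,"dy": -2,"dz": 90,"twist": 0},
  {"claw": 100,"dx": -2,"dy": -2,"dz": 107,"twist": 0},
  {"claw": 100,"dx": -2,"dy": -2,"dz": 107,"twist": 0},
  {"claw": 100,"dx": -2,"dy": -2,"dz": 107,"twist": 0},
])

```text
clock: 6.55
tool_pos: [0.4615, -0.3487, 0.1523]
tcp_rot: [0.508, -3.1, -0.001]
contact_force: [0.7, 0.3, 0.0]
grip_width: 0.0854
```

```bash
python3 -c "
from h import *
plan([460,-349.3],150,108.5)"
```

```text
t 6.55 pos [ 461.5 -348.7  152.3] ycur 108.6 tilt [-0.001  0.001 -1.   ] j6 -0.97 F [0.7 0.3 0. ] w 0.08543399309251448
target [ 460.  -349.3] 150 -> d [ 1.6 -0.1  2.3] twist 0.002
```

step_arm([
  {"claw": 60,"dx": 0,"dy": 0,"dz": 0,"twist": 0},
  {"claw": 58,"dx": 0,"dy": 0,"dz": 0,"twist": 0},
  {"claw": 55,"dx": 0,"dy": 0,"dz": 0,"twist": 0},
  {"claw": 50,"dx": 0,"dy": 0,"dz": 0,"twist": 0},
  {"claw": 30,"dx": 0,"dy": 0,"dz": 0,"twist": 0},
  {"claw": 0,"dx": 0,"dy": 0,"dz": 0,"twist": 0},
  {"claw": 0,"dx": 0,"dy": 0,"dz": 0,"twist": 0},
  {"claw": 0,"dx": 0,"dy": 0,"dz": 0,"twist": 0},
])

```text
clock: 7.35
tool_pos: [0.462, -0.3503, 0.1536]
tcp_rot: [-0.505, 3.099, -0.002]
contact_force: [-0.3, 2.0, 5.7]
grip_width: 0.0442
```

step_arm([
  {"claw": 0,"dx": 0,"dy": 0,"dz": -5,"twist": 0},
  {"claw": 0,"dx": 0,"dy": 0,"dz": -15,"twist": 0},
  {"claw": 0,"dx": 0,"dy": 0,"dz": -30,"twist": 0},
  {"claw": 0,"dx": 0,"dy": 0,"dz": -50,"twist": 0},
  {"claw": 0,"dx": 0,"dy": 0,"dz": -75,"twist": 0},
  {"claw": 0,"dx": 0,"dy": 0,"dz": -100,"twist": 0},
  {"claw": 0,"dx": 0,"dy": 0,"dz": -125,"twist": 0},
  {"claw": 0,"dx": 0,"dy": 0,"dz": -150,"twist": 0},
  {"claw": 0,"dx": 0,"dy": 0,"dz": -172,"twist": 0},
  {"claw": 0,"dx": 0,"dy": 0,"dz": -190,"twist": 0},
])

```text
clock: 8.35
tool_pos: [0.4609, -0.3501, 0.3433]
tcp_rot: [0.505, -3.1, -0.0]
contact_force: [0.5, 0.4, -5.8]
grip_width: 0.0444
```

```bash
python3 -c "
from h import *
snap('top','t2');snap('side','s2');snap('wrist','w4')
plan(rk(3,-45),345,98.3)"
```

```text
t 8.5 pos [ 461.5 -350.4  343. ] ycur 108.5 tilt [ 0.001 -0.001 -1.   ] j6 -0.97 F [ 1.  -1.1 -5.4] w 0.04452669260269979
target [534.7 -58.3] 345 -> d [-162.1  253.8   -2.3] twist 0.178
```

View pics/s2.png

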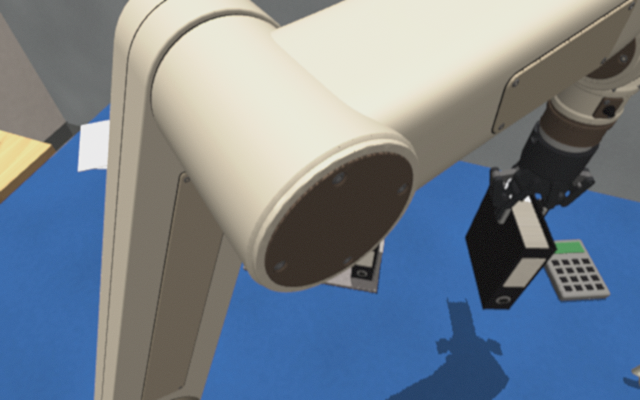

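View pics/w4.png

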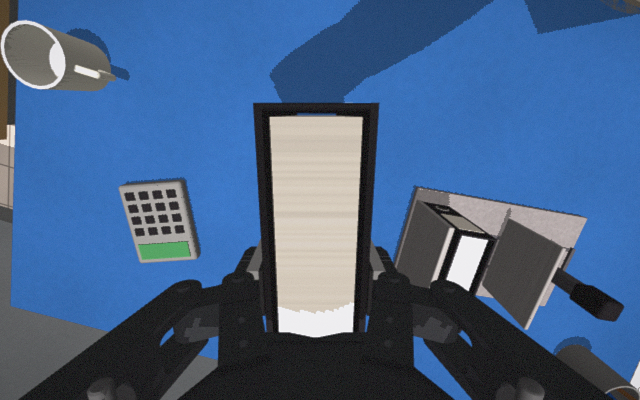

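The file is held upright. I'll carry it over the end plate and binder, with its bottom at about 190 mm.

step_arm([
  {"claw": 0,"dx": -6,"dy": 9,"dz": 0,"twist": 0.01},
  {"claw": 0,"dx": -18,"dy": 28,"dz": 0,"twist": 0.03},
  {"claw": 0,"dx": -34,"dy": 53,"dz": 0,"twist": 0.05},
  {"claw": 0,"dx": -53,"dy": 83,"dz": 0,"twist": 0.07},
  {"claw": 0,"dx": -72,"dy": 113,"dz": 0,"twist": 0.09},
  {"claw": 0,"dx": -92,"dy": 143,"dz": 0,"twist": 0.11},
  {"claw": 0,"dx": -112,"dy": 175,"dz": 0,"twist": 0.13},
  {"claw": 0,"dx": -131,"dy": 205,"dz": 0,"twist": 0.15},
  {"claw": 0,"dx": -146,"dy": 229,"dz": 0,"twist": 0.165},
  {"claw": 0,"dx": -157,"dy": 246,"dz": 0,"twist": 0.178},
])

```text
clock: 9.5
tool_pos: [0.5312, -0.0639, 0.3404]
tcp_rot: [0.23, -3.13, -0.003]
contact_force: [1.0, -0.4, -5.8]
grip_width: 0.0441
```

step_arm([
  {"claw": 0,"dx": -4,"dy": 7,"dz": 0,"twist": 0},
  {"claw": 0,"dx": -5,"dy": 8,"dz": 0,"twist": 0},
  {"claw": 0,"dx": -5,"dy": 8,"dz": 0,"twist": 0},
  {"claw": 0,"dx": -5,"dy": 8,"dz": 0,"twist": 0},
])

```text
clock: 9.9
tool_pos: [0.5354, -0.0592, 0.342]
tcp_rot: [0.226, -3.133, 0.0]
contact_force: [-0.6, 0.4, -5.4]
grip_width: 0.0447
```

Run:
```python
from h import *
plan(rk(3,-45),166,98.3)
p,d=snap('wrist','w5');P=pts('wrist',d)
z=P[...,2]
for lo,hi in((.125,.136),(.149,.155),(.33,.42)):
    m=((z>lo)&(z<hi)&(P[...,0]>.3)&(d>0.1)).astype(np.uint8)
    n,L,st,c=cv2.connectedComponentsWithStats(m)
    for i in range(1,n):
        if st[i,4]>150:
            A=P[L==i];r=cv2.minAreaRect((A[:,:2]*1000).astype(np.float32));print(lo,c[i].round(),st[i,4],np.round(r[0],1),np.round(r[1],1),round(r[2],1),A[:,2].max())
snap('top','t3')
```

```text
t 9.9 pos [535.4 -59.2 342. ] ycur 98.2 tilt [-0.001 -0.    -1.   ] j6 -0.25 F [-0.6  0.4 -5.4] w 0.04472545283165499
target [534.7 -58.3] 166 -> d [  0.5   1.1 176. ] twist -0.001
0.125 [378. 168.] 580 [521.5  20. ] [139.5   6.6] 8.3 0.13272328738051553
0.125 [633. 161.] 556 [455.3 332.7] [95.6  4.7] 14.2 0.1359542990336725
0.149 [248. 169.] 403 [ 546.9 -139.1] [150.1  11.8] 4.6 0.15392236961367683
0.33 [316. 236.] 33897 [514.7 -62.2] [112.6 112.9] 8.1 0.4052263892970779
```

View pics/w5.png

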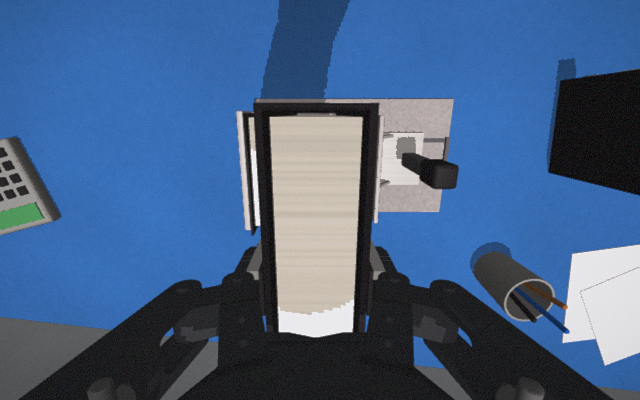

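View pics/t3.png

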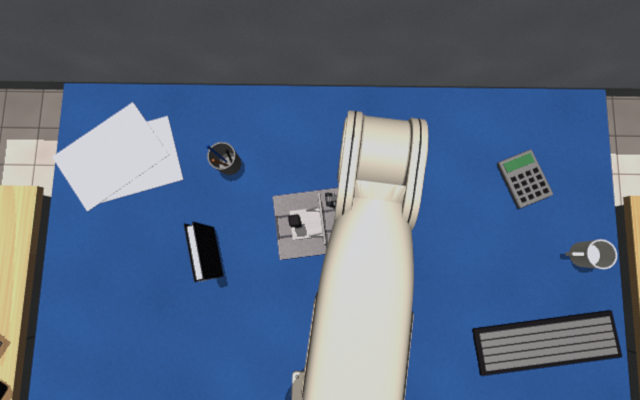

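The file is aligned over the gap and square to the rack. I'll lower it until it's just above the floor.

step_arm([
  {"claw": 0,"dx": 0,"dy": 1,"dz": 10,"twist": 0},
  {"claw": 0,"dx": 0,"dy": 1,"dz": 30,"twist": 0},
  {"claw": 0,"dx": 0,"dy": 1,"dz": 55,"twist": 0},
  {"claw": 0,"dx": 0,"dy": 1,"dz": 80,"twist": 0},
  {"claw": 0,"dx": 0,"dy": 1,"dz": 105,"twist": 0},
  {"claw": 0,"dx": 0,"dy": 1,"dz": 130,"twist": 0},
  {"claw": 0,"dx": 0,"dy": 1,"dz": 150,"twist": 0},
  {"claw": 0,"dx": 0,"dy": 1,"dz": 164,"twist": 0},
  {"claw": 0,"dx": 0,"dy": 1,"dz": 168,"twist": 0},
  {"claw": 0,"dx": 0,"dy": 1,"dz": 168,"twist": 0},
])

```text
clock: 11.0
tool_pos: [0.5349, -0.0575, 0.1734]
tcp_rot: [0.227, -3.131, -0.001]
contact_force: [0.1, 1.0, -5.3]
grip_width: 0.0445
```

step_arm([
  {"claw": 0,"dx": 0,"dy": 0,"dz": 2,"twist": 0},
  {"claw": 0,"dx": 0,"dy": 0,"dz": 3,"twist": 0},
  {"claw": 0,"dx": 0,"dy": 0,"dz": 4,"twist": 0},
  {"claw": 0,"dx": 0,"dy": 0,"dz": 4,"twist": 0},
])

```text
clock: 11.4
tool_pos: [0.5358, -0.0573, 0.1707]
tcp_rot: [-0.228, 3.133, -0.0]
contact_force: [0.0, 0.2, -5.4]
grip_width: 0.044
```

step_arm([
  {"claw": 0,"dx": 0,"dy": 0,"dz": 1,"twist": 0},
  {"claw": 0,"dx": 0,"dy": 0,"dz": 2,"twist": 0},
  {"claw": 0,"dx": 0,"dy": 0,"dz": 2,"twist": 0},
])

```text
clock: 11.7
tool_pos: [0.5355, -0.0573, 0.1682]
tcp_rot: [0.228, -3.133, -0.0]
contact_force: [-0.5, 0.5, -5.7]
grip_width: 0.0439
```

step_arm([
  {"claw": 0,"dx": 0,"dy": 0,"dz": 1,"twist": 0},
  {"claw": 0,"dx": 0,"dy": 0,"dz": 2,"twist": 0},
  {"claw": 0,"dx": 0,"dy": 0,"dz": 2,"twist": 0},
])

```text
clock: 12.0
tool_pos: [0.5355, -0.0573, 0.1661]
tcp_rot: [0.228, -3.133, -0.0]
contact_force: [-0.6, 0.9, -5.8]
grip_width: 0.0441
```

step_arm([
  {"claw": 0,"dx": 0,"dy": 0,"dz": 0.5,"twist": 0},
  {"claw": 0,"dx": 0,"dy": 0,"dz": 1,"twist": 0},
  {"claw": 0,"dx": 0,"dy": 0,"dz": 1,"twist": 0},
])

```text
clock: 12.3
tool_pos: [0.5357, -0.0573, 0.1657]
tcp_rot: [-0.228, 3.133, -0.0]
contact_force: [-0.9, -0.1, -2.8]
grip_width: 0.0445
```

Contact has begun: the vertical force went from -5.8 to -2.8 N.

step_arm([
  {"claw": 0,"dx": 0,"dy": 0,"dz": 0.6,"twist": 0},
  {"claw": 0,"dx": 0,"dy": 0,"dz": 0.6,"twist": 0},
  {"claw": 0,"dx": 0,"dy": 0,"dz": 0.6,"twist": 0},
])

```text
clock: 12.6
tool_pos: [0.5357, -0.0573, 0.1656]
tcp_rot: [-0.228, 3.132, -0.0]
contact_force: [-4.2, -0.2, 4.8]
grip_width: 0.0445
```

It's seated, so I'll release.

step_arm([
  {"claw": 56,"dx": 0,"dy": 0,"dz": 0,"twist": 0},
  {"claw": 60,"dx": 0,"dy": 0,"dz": 0,"twist": 0},
  {"claw": 75,"dx": 0,"dy": 0,"dz": 0,"twist": 0},
  {"claw": 85,"dx": 0,"dy": 0,"dz": 0,"twist": 0},
  {"claw": 90,"dx": 0,"dy": 0,"dz": 0,"twist": 0},
  {"claw": 90,"dx": 0,"dy": 0,"dz": 0,"twist": 0},
])

```text
clock: 13.2
tool_pos: [0.5357, -0.0573, 0.1647]
tcp_rot: [-0.228, 3.133, -0.0]
contact_force: [-0.1, -0.7, 0.2]
grip_width: 0.0773
```

step_arm([
  {"claw": 90,"dx": 0,"dy": 0,"dz": -10,"twist": 0},
  {"claw": 95,"dx": 0,"dy": 0,"dz": -30,"twist": 0},
  {"claw": 100,"dx": 0,"dy": 0,"dz": -55,"twist": 0},
  {"claw": 100,"dx": 0,"dy": 0,"dz": -80,"twist": 0},
  {"claw": 100,"dx": 0,"dy": 0,"dz": -100,"twist": 0},
  {"claw": 100,"dx": 0,"dy": 0,"dz": -100,"twist": 0},
  {"claw": 100,"dx": 0,"dy": 0,"dz": -100,"twist": 0},
])

```text
clock: 13.9
tool_pos: [0.5359, -0.0573, 0.2652]
tcp_rot: [-0.228, 3.132, -0.0]
contact_force: [-0.9, -0.6, -0.1]
grip_width: 0.0855
```

Run:
```python
from h import *
p,d=snap('wrist','w6');P=pts('wrist',d)
z=P[...,2]
for lo,hi in((.156,.168),(.125,.136),(.149,.155),(.195,.21)):
    m=((z>lo)&(z<hi)&(P[...,0]>.3)&(d>0.1)).astype(np.uint8)
    n,L,st,c=cv2.connectedComponentsWithStats(m)
    for i in range(1,n):
        if st[i,4]>150:
            A=P[L==i];r=cv2.minAreaRect((A[:,:2]*1000).astype(np.float32));print(lo,c[i].round(),st[i,4],np.round(r[0],1),np.round(r[1],1),round(r[2],1),np.percentile(A[:,2],[2,98]).round(4), 'rack',R.from_euler('z',-TH).apply([*(np.array(r[0])-O),0]).round(1))
plan(rk(0,106.5),265,98.3)
```

```text
0.156 [479. 193.] 1003 [509.4  90.4] [29.  29.1] 9.2 [0.1566 0.1621] rack [ -0.6 105.8   0. ]
0.125 [393. 179.] 892 [520.1  20.1] [139.    6.7] 8.3 [0.1255 0.1311] rack [-0.1 34.7  0. ]
0.125 [454. 181.] 194 [505.   82.1] [17.8 36.7] 59.4 [0.1255 0.1356] rack [-6.1 98.2  0. ]
0.149 [250. 174.] 1327 [ 542.8 -116. ] [149.9  50.5] 8.2 [0.1492 0.1522] rack [   2.7 -103.2    0. ]
0.195 [317. 186.] 2000 [532.6 -56.6] [149.7  45.1] 8.2 [0.196  0.2021] rack [  1.2 -43.    0. ]
t 13.95 pos [535.3 -57.3 264.2] ycur 98.3 tilt [-0.001  0.    -1.   ] j6 -0.25 F [ 0.4  0.4 -0.5] w 0.08512581814440531
target [509.8  91.2] 265 -> d [  3.8 150.6  -0.7] twist 0.0
```

View pics/w6.png

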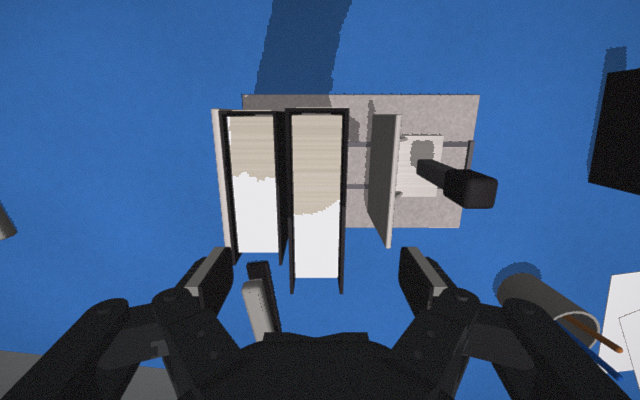

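The file stands square: top centre at pixel (317,186), top at 202 mm, yaw 8.2°, a 10 mm gap to the binder. Next, back to the bookend handle.

step_arm([
  {"claw": 100,"dx": 1,"dy": 35,"dz": 0,"twist": 0},
  {"claw": 100,"dx": 2,"dy": 75,"dz": 0,"twist": 0},
  {"claw": 100,"dx": 3,"dy": 115,"dz": 0,"twist": 0},
  {"claw": 100,"dx": 4,"dy": 150,"dz": 0,"twist": 0},
  {"claw": 100,"dx": 4,"dy": 150,"dz": 0,"twist": 0},
  {"claw": 100,"dx": 4,"dy": 150,"dz": 30,"twist": 0},
  {"claw": 100,"dx": 4,"dy": 150,"dz": 65,"twist": 0},
  {"claw": 100,"dx": 4,"dy": 150,"dz": 100,"twist": 0},
  {"claw": 100,"dx": 4,"dy": 150,"dz": 134,"twist": 0},
  {"claw": 100,"dx": 4,"dy": 150,"dz": 134,"twist": 0},
])

```text
clock: 14.95
tool_pos: [0.5051, 0.089, 0.125]
tcp_rot: [0.226, -3.121, 0.003]
contact_force: [-0.6, -0.6, 0.2]
grip_width: 0.0853
```

step_arm([
  {"claw": 0,"dx": 0,"dy": 0,"dz": 0,"twist": 0},
  {"claw": 0,"dx": 0,"dy": 0,"dz": 0,"twist": 0},
  {"claw": 0,"dx": 0,"dy": 0,"dz": 0,"twist": 0},
  {"claw": 0,"dx": 0,"dy": 0,"dz": 0,"twist": 0},
  {"claw": 0,"dx": 0,"dy": 0,"dz": 0,"twist": 0},
])

```text
clock: 15.45
tool_pos: [0.5112, 0.0907, 0.1326]
tcp_rot: [-0.228, 3.13, 0.001]
contact_force: [-1.2, -0.6, 6.4]
grip_width: 0.0292
```

```bash
python3 -c "
from h import *
plan(rk(0,57),131,98.3)"
```

```text
t 15.45 pos [511.2  90.7 132.6] ycur 98.3 tilt [ 0.004  0.001 -1.   ] j6 0.03 F [-1.2 -0.6  6.4] w 0.029153984648439043
target [517.   42.2] 131 -> d [  1.3 -48.9   1.6] twist 0.0
```

step_arm([
  {"claw": 0,"dx": 0,"dy": -5,"dz": 0,"twist": 0},
  {"claw": 0,"dx": 0,"dy": -13,"dz": 0,"twist": 0},
  {"claw": 0,"dx": 0,"dy": -21,"dz": 0,"twist": 0},
  {"claw": 0,"dx": 0,"dy": -29,"dz": 0,"twist": 0},
  {"claw": 0,"dx": 0,"dy": -36,"dz": 0,"twist": 0},
  {"claw": 0,"dx": 0,"dy": -41,"dz": 0,"twist": 0},
  {"claw": 0,"dx": 0,"dy": -45,"dz": 0,"twist": 0},
  {"claw": 0,"dx": 0,"dy": -47,"dz": 0,"twist": 0},
  {"claw": 0,"dx": 0,"dy": -49,"dz": 0,"twist": 0},
])

```text
clock: 16.35
tool_pos: [0.5182, 0.0429, 0.1326]
tcp_rot: [-0.228, 3.13, 0.003]
contact_force: [-1.1, 1.9, 7.1]
grip_width: 0.0294
```

step_arm([
  {"claw": 0,"dx": 0,"dy": -1,"dz": 0,"twist": 0},
  {"claw": 0,"dx": 0,"dy": -2,"dz": 0,"twist": 0},
  {"claw": 0,"dx": 0,"dy": -3,"dz": 0,"twist": 0},
  {"claw": 0,"dx": 0,"dy": -4,"dz": 0,"twist": 0},
  {"claw": 0,"dx": 0,"dy": -5,"dz": 0,"twist": 0},
  {"claw": 0,"dx": 0,"dy": -6,"dz": 0,"twist": 0},
  {"claw": 0,"dx": 0,"dy": -7,"dz": 0,"twist": 0},
  {"claw": 0,"dx": 0,"dy": -8,"dz": 0,"twist": 0},
])

```text
clock: 17.15
tool_pos: [0.5191, 0.0363, 0.1326]
tcp_rot: [-0.23, 3.13, 0.006]
contact_force: [-1.4, 7.5, 6.9]
grip_width: 0.0293
```

step_arm([
  {"claw": 0,"dx": 0,"dy": -1,"dz": 0,"twist": 0},
  {"claw": 0,"dx": 0,"dy": -2,"dz": 0,"twist": 0},
  {"claw": 0,"dx": 0,"dy": -3,"dz": 0,"twist": 0},
  {"claw": 0,"dx": 0,"dy": -4,"dz": 0,"twist": 0},
])

```text
clock: 17.55
tool_pos: [0.5197, 0.0323, 0.1326]
tcp_rot: [-0.23, 3.13, 0.006]
contact_force: [-1.1, 6.9, 6.8]
grip_width: 0.0292
```

```bash
python3 -c "
from h import *
plan(rk(0,40),131,98.3)
snap('side','s3')"
```

```text
t 17.55 pos [519.7  32.3 132.6] ycur 98.4 tilt [ 0.003  0.004 -1.   ] j6 -0.09 F [-1.1  6.9  6.8] w 0.029227339979975276
target [519.4  25.4] 131 -> d [ 1.3 -6.8  1.6] twist 0.002
```

View pics/s3.png

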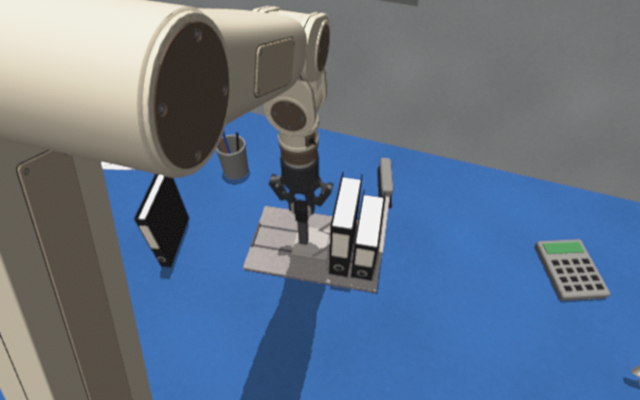

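The side view shows both files upright with spines facing the same way, at pixels (340,265) and (362,270). The bookend is pushing the file along at a steady 7 N. I'll keep going gently.

step_arm([
  {"claw": 0,"dx": 0,"dy": -1,"dz": 0,"twist": 0},
  {"claw": 0,"dx": 0,"dy": -2,"dz": 0,"twist": 0},
  {"claw": 0,"dx": 0,"dy": -3,"dz": 0,"twist": 0},
])

```text
clock: 17.9
tool_pos: [0.5201, 0.0293, 0.1326]
tcp_rot: [-0.23, 3.13, 0.006]
contact_force: [-1.5, 7.1, 6.2]
grip_width: 0.0292
```

step_arm([
  {"claw": 0,"dx": 0,"dy": -1,"dz": 0,"twist": 0},
  {"claw": 0,"dx": 0,"dy": -2,"dz": 0,"twist": 0},
])

```text
clock: 18.1
tool_pos: [0.5204, 0.0273, 0.1326]
tcp_rot: [-0.23, 3.13, 0.006]
contact_force: [-2.3, 6.8, 7.1]
grip_width: 0.0293
```

step_arm([
  {"claw": 0,"dx": 0,"dy": -0.5,"dz": 0,"twist": 0},
  {"claw": 0,"dx": 0,"dy": -1,"dz": 0,"twist": 0},
])

```text
clock: 18.3
tool_pos: [0.5205, 0.0268, 0.1326]
tcp_rot: [-0.23, 3.13, 0.007]
contact_force: [-2.1, 9.9, 6.6]
grip_width: 0.029
```

step_arm([
  {"claw": 0,"dx": 0,"dy": -0.5,"dz": 0,"twist": 0},
  {"claw": 0,"dx": 0,"dy": -1,"dz": 0,"twist": 0},
])

```text
clock: 18.5
tool_pos: [0.5206, 0.0266, 0.1326]
tcp_rot: [-0.231, 3.13, 0.009]
contact_force: [-3.1, 11.0, 6.7]
grip_width: 0.0291
```

step_arm([
  {"claw": 0,"dx": 0,"dy": -0.5,"dz": 0,"twist": 0},
  {"claw": 0,"dx": 0,"dy": -1,"dz": 0,"twist": 0},
])

```text
clock: 18.7
tool_pos: [0.5207, 0.0257, 0.1326]
tcp_rot: [-0.231, 3.13, 0.009]
contact_force: [-2.7, 11.4, 6.0]
grip_width: 0.0293
```

step_arm([
  {"claw": 0,"dx": 0,"dy": -0.5,"dz": 0,"twist": 0},
  {"claw": 0,"dx": 0,"dy": -1,"dz": 0,"twist": 0},
])

```text
clock: 18.9
tool_pos: [0.5208, 0.0247, 0.1326]
tcp_rot: [-0.231, 3.13, 0.009]
contact_force: [-2.6, 11.8, 7.9]
grip_width: 0.0288
```

step_arm([
  {"claw": 0,"dx": 0,"dy": -0.5,"dz": 0,"twist": 0},
  {"claw": 0,"dx": 0,"dy": -1,"dz": 0,"twist": 0},
])

```text
clock: 19.1
tool_pos: [0.5208, 0.0244, 0.1326]
tcp_rot: [-0.232, 3.13, 0.012]
contact_force: [-2.6, 15.4, 7.8]
grip_width: 0.0294
```

Binder, file and end plate now appear to be in contact. I'll confirm with one more small push.

step_arm([
  {"claw": 0,"dx": 0,"dy": -0.5,"dz": 0,"twist": 0},
  {"claw": 0,"dx": 0,"dy": -1,"dz": 0,"twist": 0},
  {"claw": 0,"dx": 0,"dy": -1,"dz": 0,"twist": 0},
])

```text
clock: 19.4
tool_pos: [0.5208, 0.0244, 0.1326]
tcp_rot: [-0.233, 3.13, 0.014]
contact_force: [-3.3, 17.4, 7.1]
grip_width: 0.0291
```

Run:
```python
from h import *
p,d=snap('wrist','w7')
plan(rk(0,40),131,98.3)
```

```text
t 19.45 pos [520.8  24.4 132.6] ycur 98.5 tilt [ 0.002  0.009 -1.   ] j6 -0.11 F [-2.1 17.4  7.4] w 0.029286416649868932
target [519.4  25.4] 131 -> d [1.3 1.1 1.6] twist 0.004
```

View pics/w7.png

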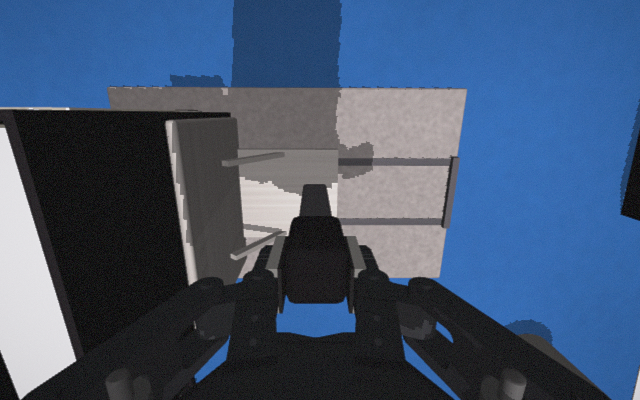

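The push holds at 17 N with no further motion, so the row is snug. I'll release and retreat.

step_arm([
  {"claw": 50,"dx": 0,"dy": 0,"dz": 0,"twist": 0},
  {"claw": 75,"dx": 0,"dy": 0,"dz": 0,"twist": 0},
  {"claw": 85,"dx": 0,"dy": 0,"dz": 0,"twist": 0},
  {"claw": 90,"dx": 0,"dy": 1,"dz": 0,"twist": 0},
  {"claw": 90,"dx": 0,"dy": 1,"dz": 0,"twist": 0},
  {"claw": 90,"dx": 0,"dy": 1,"dz": -20,"twist": 0},
  {"claw": 90,"dx": 0,"dy": 1,"dz": -50,"twist": 0},
  {"claw": 90,"dx": 0,"dy": 1,"dz": -90,"twist": 0},
  {"claw": 90,"dx": 0,"dy": 1,"dz": -130,"twist": 0},
  {"claw": 90,"dx": 0,"dy": 1,"dz": -160,"twist": 0},
])

```text
clock: 20.45
tool_pos: [0.5208, 0.0199, 0.2934]
tcp_rot: [-0.227, 3.131, -0.001]
contact_force: [0.3, -0.3, -0.1]
grip_width: 0.0768
```

```bash
cat > chk.py <<'E'
from h import *
n,f=sys.argv[1:3]
p,d=snap(n,f);P=pts(n,d)
z=P[...,2]
for lo,hi in((.156,.168),(.125,.136),(.149,.156),(.138,.1445),(.195,.21)):
    m=((z>lo)&(z<hi)&(P[...,0]>.4)&(abs(P[...,1])<.25)&(d>0.1)).astype(np.uint8)
    nn,L,st,c=cv2.connectedComponentsWithStats(m)
    for i in range(1,nn):
        if st[i,4]>60:
            A=P[L==i];r=cv2.minAreaRect((A[:,:2]*1000).astype(np.float32));print(lo,c[i].round(),st[i,4],np.round(r[0],1),np.round(r[1],1),round(r[2],1),np.percentile(A[:,2],[2,98]).round(4), 'rack',R.from_euler('z',-TH).apply([*(np.array(r[0])-O),0]).round(1)[:2])
plan(rk(0,40),265,98.3)
E
python3 chk.py wrist w8
```

```text
0.156 [158. 188.] 436 [ 549.7 -141.1] [149.3   6.8] 6.9 [0.1561 0.1585] rack [   5.9 -129.1]
0.156 [246. 182.] 425 [535.1 -49.1] [148.6   1. ] 8.3 [0.1562 0.1675] rack [  4.7 -36. ]
0.156 [320. 188.] 826 [523.4  24.9] [30.3 28.7] 8.3 [0.1589 0.1678] rack [ 3.9 39. ]
0.125 [255. 173.] 725 [534.8 -46.2] [148.1   6.7] 8.2 [0.1258 0.136 ] rack [  4.9 -33. ]
0.149 [160. 180.] 564 [ 550.1 -141. ] [150.3   7.7] 6.7 [0.1491 0.156 ] rack [   6.4 -129.1]
0.149 [248. 181.] 220 [535.4 -49.1] [149.1   0.8] 8.2 [0.1492 0.1557] rack [  5.1 -36. ]
0.138 [248. 148.] 100 [496.6 -54.7] [70.2  0.8] 8.2 [0.1382 0.1444] rack [-34.2 -35.9]
0.138 [253. 213.] 80 [566.3 -44.7] [66.9  0.8] 8.1 [0.1383 0.1444] rack [ 36.3 -36.1]
0.195 [208. 186.] 7099 [536.1 -71.8] [145.1  46. ] 8.2 [0.1951 0.2076] rack [  2.5 -58.6]
t 20.5 pos [522.7  20.  298.3] ycur 98.3 tilt [ 0.011  0.    -1.   ] j6 -0.11 F [ 1.2 -0.2  2.9] w 0.0768862973705398
target [519.4  25.4] 265 -> d [ 2.8  5.9 33.3] twist -0.0
```

View pics/w8.png

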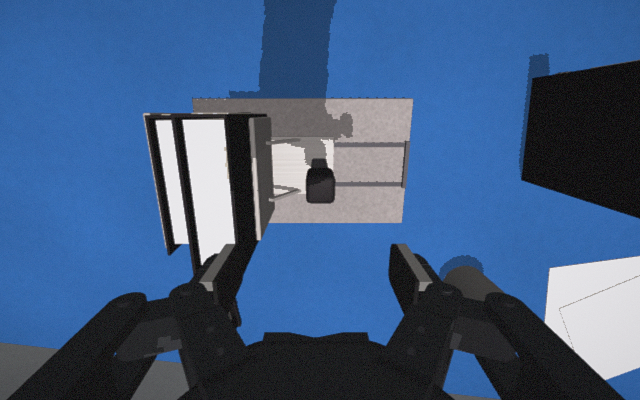

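step_arm([
  {"claw": 90,"dx": 5,"dy": 10,"dz": -5,"twist": 0},
  {"claw": 90,"dx": 20,"dy": 45,"dz": -5,"twist": 0},
  {"claw": 90,"dx": 40,"dy": 80,"dz": -5,"twist": 0},
  {"claw": 90,"dx": 60,"dy": 120,"dz": -5,"twist": 0},
  {"claw": 90,"dx": 80,"dy": 160,"dz": -5,"twist": 0},
  {"claw": 90,"dx": 100,"dy": 200,"dz": -5,"twist": 0},
  {"claw": 90,"dx": 120,"dy": 240,"dz": -5,"twist": 0},
  {"claw": 90,"dx": 140,"dy": 280,"dz": -5,"twist": 0},
  {"claw": 90,"dx": 150,"dy": 300,"dz": -5,"twist": 0},
  {"claw": 90,"dx": 150,"dy": 300,"dz": -5,"twist": 0},
])

```text
clock: 21.5
tool_pos: [0.3259, 0.2969, 0.2944]
tcp_rot: [0.236, -3.13, 0.002]
contact_force: [-0.2, -0.8, 0.2]
grip_width: 0.0768
```

```bash
python3 chk.py top t9; python3 chk.py side s9; python3 -c "
import cv2
cv2.imwrite('pics/s9c.png',cv2.resize(cv2.imread('pics/s9.png')[150:310,220:420],None,fx=3.5,fy=3.5))"
```

```text
0.156 [320. 217.] 125 [518.6  24.3] [29.3 29.8] 9.8 [0.1575 0.1654] rack [-0.9 39. ]
0.125 [347. 214.] 130 [532.  -46.5] [142.6   6.3] 8.3 [0.1258 0.135 ] rack [  2. -33.]
0.138 [384. 198.] 69 [ 572.7 -144.6] [89.4  6.2] 7.8 [0.1382 0.1443] rack [  28.2 -135.9]
0.138 [375. 211.] 703 [ 540.3 -121. ] [136.  41.] 8.2 [0.1383 0.1442] rack [  -0.4 -107.8]
0.195 [358. 213.] 192 [533.4 -72. ] [148.8  45.3] 8.2 [0.1962 0.2054] rack [ -0.2 -58.4]
t 21.55 pos [326.8 295.8 294.6] ycur 98.5 tilt [-0.002 -0.002 -1.   ] j6 0.59 F [-0.  -0.4 -0.2] w 0.07668375977941076
target [519.4  25.4] 265 -> d [-150.5 -295.9   29.8] twist 0.004
0.156 [397.  40.] 550 [1253.9    0. ] [499.   15.6] 89.7 [0.1563 0.1678] rack [723.1 -91.1]
0.156 [305. 206.] 155 [518.7  25.8] [29.  29.9] 13.0 [0.157  0.1642] rack [-0.6 40.5]
0.156 [344. 239.] 75 [460.9 -81.3] [ 3.4 43.4] 7.8 [0.1563 0.1677] rack [-73.4 -57.1]
0.125 [397.  49.] 489 [ 1.2539e+03 -7.0000e-01] [498.3  15.2] 90.0 [0.1252 0.1358] rack [723.1 -91.8]
0.125 [354. 248.] 173 [ 466.4 -101.1] [113.6  32.2] 80.4 [0.1254 0.1357] rack [-70.7 -77.5]
0.149 [396.  42.] 304 [ 1.2535e+03 -1.0000e-01] [ 15.  498.2] 0.2 [0.1491 0.1559] rack [722.7 -91.2]
0.149 [366. 227.] 253 [538.5 -94.6] [153.9  94.9] 8.3 [0.1495 0.1551] rack [  1.5 -81.5]
0.138 [384.  44.] 238 [1255.    36.4] [419.1  12.7] 89.9 [0.1381 0.1442] rack [729.5 -55.2]
0.138 [371. 221.] 942 [ 544.5 -116.4] [133.3  44. ] 8.3 [0.1388 0.1439] rack [   4.3 -103.9]
0.138 [376. 232.] 274 [ 520.9 -134.5] [ 84.3 179.1] 64.6 [0.1383 0.1442] rack [ -21.6 -118.4]
0.195 [400.  28.] 734 [ 1.253e+03 -7.000e-01] [498.5  17.6] 89.9 [0.1954 0.2096] rack [722.2 -91.7]
0.195 [348. 208.] 258 [535.1 -69.8] [151.5  45.2] 8.2 [0.1956 0.2046] rack [  1.7 -56.4]
t 21.6 pos [327.6 295.2 294.7] ycur 98.4 tilt [-0.001 -0.002 -1.   ] j6 0.59 F [ 0.2  0.3 -0.5] w 0.07669334086870416
target [519.4  25.4] 265 -> d [-150.4 -294.9   30. ] twist 0.002
```

View pics/t9.png

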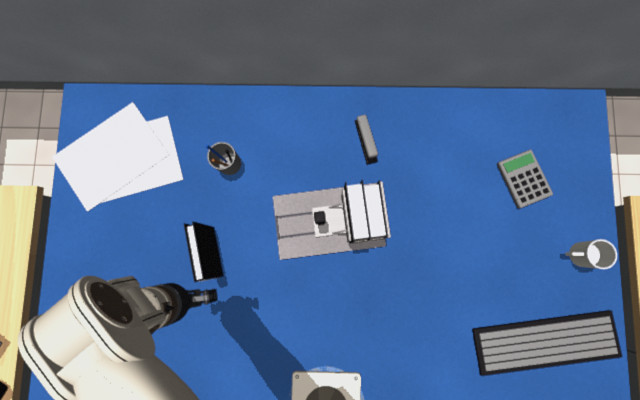

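View pics/s9c.png

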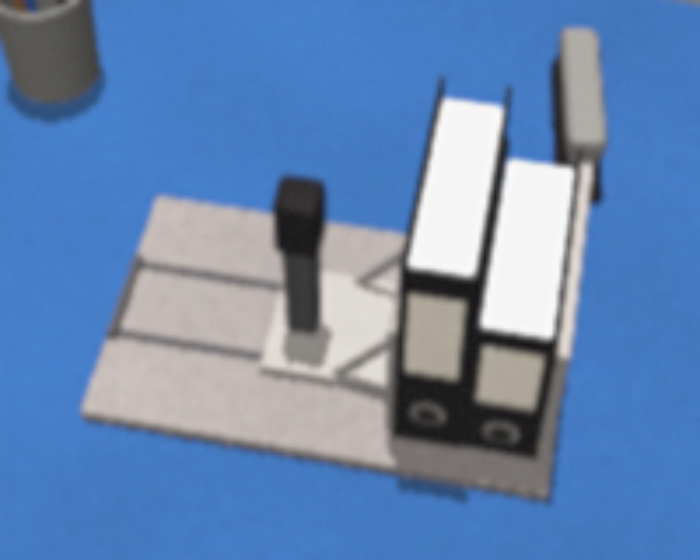

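The top view shows the row closed up against the bookend at (365,212), and the slim file, pot and stapler where they were. The side crop shows both spines facing the robot with no visible gaps. The bookend reads about 40 mm, exactly what 50 + 45 mm needs, so I'll hand in.

```bash
python3 -c "
from workcell import env
print(env.close_job())"
```

```text
the job is handed in; nothing more can be done
None
```

The thick file is in the rack, upright between the short binder and the bookend, and the job was handed in at about 21.6 s of the 70 s allowed. No verdict was reported.

**What I did:**
- Drew the bookend back to about 106 mm.
- Lifted the 45 mm file, carried it over the binder and lowered it until the force reading showed it resting on the rack floor.
- Released the file, then slid the bookend up until the push rose to about 17 N with no further movement.
- Let go and moved the arm clear.

**Last checks:**
- **Bookend:** it read 39.0 mm in the top camera and 40.5 mm in the side camera. A gap-free row needs 40 mm, so the cameras agree within their calibration error of about 2 mm.
- **File position:** its centre along the rack read -58.4 mm (top) and -56.4 mm (side), against -57.5 mm expected. Its yaw is 8.2°, against 8.3° for the rack.
- **File seating:** its top stood at 202 mm just after placing, which is right for a file standing fully on the rack floor.
- **Row:** the spine faces the same way as the binder's, with no visible gaps.
- **Other items:** the slim file, pen pot and stapler look unmoved. I checked these by eye in the final top view and did not re-measure them.

None of the checks failed.

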